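# Unlock the glaze-oxide box

## Robot

A 6-joint arm with a two-finger parallel gripper is mounted at the origin on the work surface. World frame = base frame: x ahead of the robot, y to its left, z up, the work surface at z = 0. Lengths are in m, angles in rad, forces in N, time in s.
With the tool pointing down it reaches from about 0.25 to 0.725 m from the base axis. Payload 4 kg.
Tool frame: the origin (TCP) lies between the finger pads; the fingertips stand 25 mm ahead of it and the grasp point (between the pads) lies 6 mm ahead of it (manip.tcp_to_tips is the z of the fingertips in the tool frame, in m); z points along the fingers, y is the line along which they close (so a half turn about z gives the same grasp; the last joint's range is limited). The gripper opens to 85 mm and grips with 20 to 120 N. Pads are 22 mm wide; open, the fingers measure 114 mm over their backs; the gripper's body (76 mm by 85 mm) begins 54 mm behind the grasp point. The pads swing forward as they close: fully open they stand 13 mm farther back than shut.
Start: joints at [1.208, 0.241, 0.005, 1.335, 0, 1.571], TCP at [0.177, 0.467, 0.256] pointing down, gripper open.
Joint ranges: [-2.72, 2.72], [-1.05, 1.87], [-1.09, 1.28], [-1.99, 2.15], [-1.42, 1.44], [-3.14, 3.14]. Speed limits (rad/s): [2.79, 2.79, 3.14, 3.14, 3.14, 3.14].

## Interface

Orientations are given as a unit quaternion [x, y, z, w].
In Python, from rig import manip gives the robot as it stands.
- The arm moves only by the tool play_rows, never from a script. Its argument "steps" is a list of rows, each a list of 3 entries, a list of its own where there are three numbers: the shift along the tool's x, y, z in m, then the turn about the tool's z in degrees, then the gripper's target within -1 to 1 (fully open at 1, half-way at 0, shut at -1). In form: [[[tx, ty, tz], spin, grip], ...]. A call has 1 to 5 rows; each row shifts and turns the commanded pose from where the row before left it, along the tool's axes as they then stand; what a row does not reach is not made up. A row lasts 1/12 s, in which the tool goes at most 41.7 mm and 7.16 degrees, less where a joint would pass 70% of its speed; a pose out of reach is approached as far as the arm can. A call with a gripper value outside its range is refused whole. The fingers move at their own pace and stop on an object; "newtons" is the grip in N (left out, the last holds). Time passes only in rows, so rows that do not move let the fingers close. It gives the time, the measured TCP pose, the force, the opening and the grip force at its end, in the units of the state.
- manip.get_obs(): the state, without advancing time (a new reading comes with each control period).
- manip.get_image(name): name is "side" or "top" or "wrist"; returns a dict with "pixels" (400x640x3 uint8, blue, green, red), "depth" (400x640 float32, m along the optical axis (not along the pixel's ray), 0 where there is no reading), "vfov" (degrees; the focal length in pixels is half the picture's height over the tangent of half this angle, whatever the lens; pixels are square), "cx", "cy" (the principal point, pixels), "k1" (the pictures are not rectified: a ray, as slopes to the right and down, at radius r is drawn at 1 + k1 r^2 times it, then the intrinsics apply), "rvec" (rotation vector, rad) and "tvec" (3), from world to camera coordinates, as OpenCV has them. Camera axes: x right, y down, z forward; pixel columns grow to the right and rows downward; lengths in m; the calibration is good to about 2 mm. A picture is of the moment at which its call begins.
- manip.hand_in(): hands the job in; it is judged then, once.
The state is a dict: "time": time; "joint_pos": joint angles; "qd": joint speeds; "joint_efforts": joint torques, N m; "position": TCP position; "tool_rot": TCP orientation; "ft_force": force on the tool from outside, world axes, zero at the start; "ft_torque": the same for the moment, N m; "width": finger opening in m; "finger_force": force on a finger pad.
Only numpy, scipy, OpenCV 4.12 (cv2) and the standard library are available. Lean on these libraries where they do the work, as an engineer would, in place of code of your own. Each camera call takes 0.05 s, during which the arm holds its last target. There are 200 camera calls.

## Task

Unlock the green steel box of glaze oxides: turn the left dial to 3 and the right dial to 7, letting each one catch in its gate without forcing it, then draw the brass bolt post fully to the left and let go. The lock is worn, so each dial catches somewhere close to its number rather than exactly on it; leave the mug, jar and bowl where they are.

Things in the scene. Friction and masses are not known exactly. Their poses are not given: they have to be found in the camera images.
- chest: Fixed green steel box, 246 x 336 mm, lid top 110 mm high, with a dark lock case (140 x 250 x 28 mm, its top 138 mm above the table) on the lid. Origin: centre of the underside, on the table. At yaw 0 its x points away from the robot, y to the robot's left, z up ('left' is +y). Its yaw varies.
- left_knob: Grip bar of the left dial. Origin: on the dial's vertical axis, 24 mm above the case top (162 mm above the table), the height to grip; its x points along the bar to the pointer. A black bar on a 50 mm aluminium skirt, 7 mm high: 46 mm long, 13 mm thick, up to 35 mm above the case top; a white line on one half of the bar is the pointer. Axis at x -15, y +68 mm in the box frame.
- right_knob: Grip bar of the right dial, the same as the left. Its axis is at x -15, y -68 mm in the box frame.
- left_dial (a joint): Left dial angle, rad: grows clockwise seen from above; at 0 the pointer aims along the box's +x. Numerals 0 to 9 stand clockwise round it on the case, 0.628 rad apart: 3 is at 1.885. Range -0.2 to 6.1. Turning takes about 0.05 N m. It catches at one place only, within 0.22 rad either side of 3; a spring pawl then drops into its wheel, leaving 0.06 rad of play to each side of the catch.
- right_dial (a joint): Right dial angle, as for the left; it catches within 0.22 rad either side of 7, which is at 4.398. Past the play, turning on meets a hard stop either way, 24 mm from the axis (0.1 N m gives about 4 N); more than 20 N there (about 0.5 N m on the dial) spoils the lock. The catch is inside the case: it can be felt, not seen.
- bolt_post: Brass bolt post, upright, 14 mm diameter, 32 mm high above the case top, at x +52, y 0 mm in the box frame when locked. Origin: on its axis, 24 mm above the case top.
- bolt (a joint): Travel of the bolt in m along the box's +y: 0 locked (its rod in the keeper at the box's right edge), 0.030 fully drawn, against a stop. Slides with about 3 N and stays where it is left. If either dial has not caught, a pawl stops it after about 2 mm.
- mug: Bystander: blue mug, 80 mm diameter, 95 mm high, loose on the bench to the right of the box. Origin: centre of its underside.
- jar: Bystander: lidded jar, 70 mm diameter, 110 mm high, loose to the left of the box, nearer the robot. Origin: centre of its underside.
- bowl: Bystander: terracotta bowl, 110 mm diameter, 50 mm high, loose to the left of the box, farther from the robot. Origin: centre of its underside.

How it is judged:
At the end, for the whole second after the job is handed in: The bolt is drawn at least 26 mm of its 30 mm and at rest, the left dial rests at 3 and the right dial at 7 (each within 0.3 rad of its number), and the mug, jar and bowl are where they were (within 20 mm, upright) (value of joint bolt above 0.026 m and velocity of joint bolt between -0.005 and 0.005 m/s and value of joint left_dial between 1.585 and 2.185 rad and value of joint right_dial between 4.098 and 4.698 rad); the robot touches nothing.
It fails at once if the left dial is forced against its catch: more than 20 N between its wheel and the lock (contact force between left_knob and chest above 20 N).
It fails at once if the right dial is forced against its catch: more than 20 N between its wheel and the lock (contact force between right_knob and chest above 20 N).
It fails at once if the bolt is forced while locked: more than 20 N between it and the lock's catches (contact force between bolt_post and chest above 20 N).
It fails at once if the mug, jar or bowl is pushed more than 20 mm or tipped (distance of any of mug, jar, bowl from where it was at the start of the episode above 0.02 m or angle between any of mug, jar, bowl's own z axis and vertical above 0.35 rad).
It also fails if it takes over 72 s, if anything falls off the work surface, if the arm or the gripper's body presses on something with over 40 N, if the wrist force passes 120 N, or if a joint passes its speed limit or range.

## Working session

There is one attempt and no reset: what is moved stays moved. The work goes in short steps, Python scripts to look and compute and a tool call to move; the robot and the scene stay as the last step left them, time stands still between calls to the robot, and variables do not carry over. Pictures are saved under pics/ and viewed, at most 10 in all, crops included, and the job is handed in when it is done.

Besides the shell and the picture viewer there is one more tool, called after "Request:" as name([rows], argument=value, ...), one row to a line, values as JSON. play_rows: Moves the arm, as the interface text tells. Its arguments: {"type":"object","properties":{"steps":{"type":"array","items":{"type":"array"}},"newtons":{"type":"number"}},"required":["steps"]}

```bash
mkdir -p pics; ls; python3 - <<'E'
from rig import manip
import cv2,pickle
o=manip.get_obs(); print(o)
d=manip.get_image("top"); print({k:v for k,v in d.items() if k not in("pixels","depth")})
cv2.imwrite("pics/top1.png",d["pixels"]); pickle.dump(d,open("top.pkl","wb"))
E
```

```text
pics
{'time': 0.0, 'joint_pos': array([1.20802642e+00, 2.41421487e-01, 3.72805027e-03, 1.33519318e+00,
       1.21673640e-05, 1.57083041e+00]), 'qd': array([ 0.00063426,  0.00014805, -0.00041595,  0.00234963,  0.00072242,
       -0.00149141]), 'joint_efforts': array([ 1.35605365e-03, -3.72314072e+01,  2.52410227e+01,  1.68112462e-02,
        6.37113726e-05,  2.16351715e-06]), 'position': array([0.17722517, 0.46692176, 0.25541011]), 'tool_rot': array([ 1.80408652e-01,  9.83591188e-01, -1.02690690e-03, -1.94502489e-04]), 'ft_force': array([-0.26335607, -0.69141196, -0.33305617]), 'ft_torque': array([-0.00219485, -0.00633449,  0.01988742]), 'finger_force': 0.0, 'width': 0.08524706141808677}
{'vfov': 43.80204009828675, 'cx': 319.3705598622975, 'cy': 203.70399882690168, 'k1': -0.0922197846628591, 'rvec': array([ 2.10715538, -2.13986122,  0.2012079 ]), 'tvec': array([0.05292571, 0.57381285, 1.16229206])}
```

View pics/top1.png

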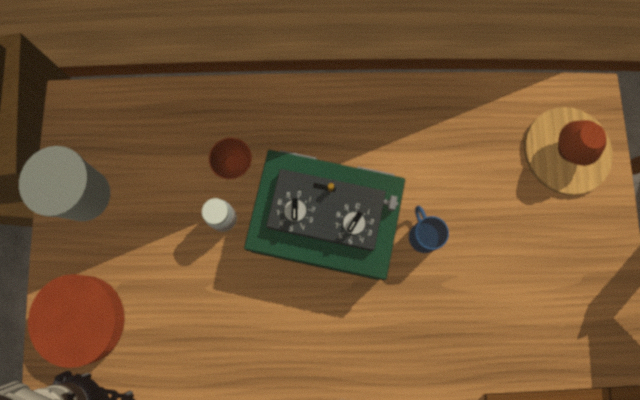

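```bash
cat > h.py <<'E'
import numpy as np,cv2
def K(d):
    f=200/np.tan(np.radians(d["vfov"]/2)); return np.array([[f,0,d["cx"]],[0,f,d["cy"]],[0,0,1.]])
def R(d): return cv2.Rodrigues(np.array(d["rvec"]))[0]
def dist(d): return np.array([d["k1"],0,0,0,0.])
def rays(d,uv):
    p=cv2.undistortPoints(np.float64(uv).reshape(-1,1,2),K(d),dist(d)).reshape(-1,2)
    return np.c_[p,np.ones(len(p))]
def at_z(d,uv,z):
    r=rays(d,uv)@R(d); c=-R(d).T@np.array(d["tvec"]); return c+r*((z-c[2])/r[:,2])[:,None]
def cloud(d):
    v,u=np.mgrid[:400,:640]; r=rays(d,np.c_[u.ravel(),v.ravel()])*d["depth"].reshape(-1,1)
    return ((r-np.array(d["tvec"]))@R(d)).reshape(400,640,3)
def proj(d,X): return cv2.projectPoints(np.float64(X).reshape(-1,1,3),np.array(d["rvec"]),np.array(d["tvec"]),K(d),dist(d))[0].reshape(-1,2)
E
python3 - <<'E'
import pickle; from h import *
d=pickle.load(open("top.pkl","rb")); c=cloud(d); z=c[...,2]
print(np.median(z[290:330,450:500]))
roi=np.zeros_like(z,bool); roi[140:290,242:412]=1
for lo,hi in((.095,.3),(.127,.145)):
    m=(z>lo)&(z<hi)&roi&(d["depth"]>0)
    n,l,s,ce=cv2.connectedComponentsWithStats(m.astype(np.uint8)); k=1+np.argmax(s[1:,4])
    p=c[l==k]; print(cv2.minAreaRect(np.float32(p[:,:2]*1000)),np.median(p[:,2]))
print(at_z(d,[(295,210),(354,223)],.145),at_z(d,[(331,187)],.17))
cv2.imwrite("pics/crop1.png",cv2.resize(d["pixels"][160:260,255:395],None,fx=5.5,fy=5.5,interpolation=cv2.INTER_CUBIC))
E
```

```text
-8.784493957252282e-05
((545.9337158203125, 30.010528564453125), (337.4324035644531, 251.903076171875), 76.88693237304688) 0.11268702165351806
((544.5213623046875, 14.121185302734375), (281.59771728515625, 140.66064453125), 76.90843200683594) 0.13771321723447594
[[ 0.54368707  0.09947666  0.145     ]
 [ 0.51202673 -0.03266776  0.145     ]] [[0.58991271 0.01798436 0.17      ]]
```

View pics/crop1.png

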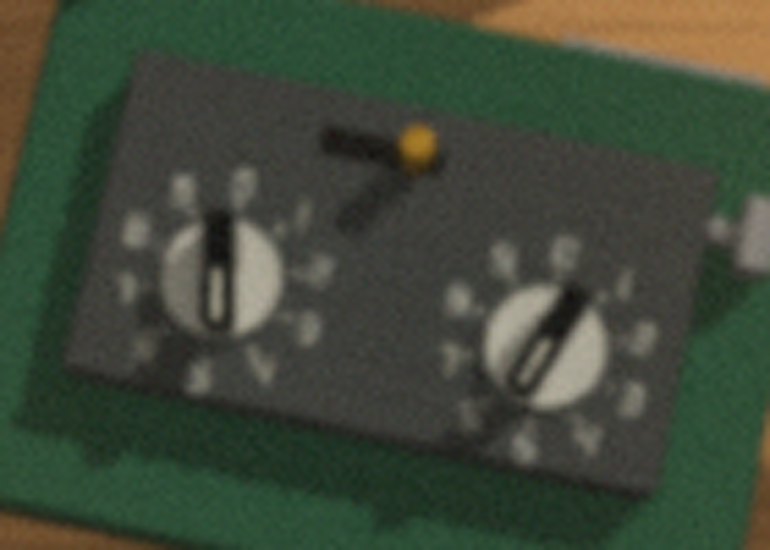

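```bash
cat >> h.py <<'E'
from scipy.spatial.transform import Rotation as Ro
def go(o,p,yang=None):
    "tool-frame shift to p, spin (deg) to bring tool y to world heading yang (deg), half turn free"
    T=Ro.from_quat(o["tool_rot"]).as_matrix(); a=np.degrees(np.arctan2(T[1,1],T[0,1]))
    s=None if yang is None else [-(yang-a), (-(yang-a)+90)%180-90]
    return np.round(T.T@(np.array(p)-o["position"])*1000,1), round(a,2), s
E
python3 - <<'E'
import pickle; from h import *; from rig import manip
d=pickle.load(open("top.pkl","rb"))
f=lambda x,y:(255+x/5.5-.4,160+y/5.5-.4)
for n,a,b in(("L",(219,212),(215,330)),("R",(580,290),(522,392))):
    p=at_z(d,[f(*a),f(*b)],.173)[:,:2]; v=p[1]-p[0]; h=np.degrees(np.arctan2(v[1],v[0])); print(n,p.mean(0),np.hypot(*v),"pointer heading",h,"dial",np.radians((-13.1-h)%360))
print(go(manip.get_obs(),[.5435,.0995,.262],90))
E
```

```text
L [0.54135926 0.10021669] 0.047914595557662 pointer heading 177.74443861586678 dial 2.952321494212501
R [ 0.51099561 -0.03248127] 0.047331300073370254 pointer heading 149.18385423326322 dial 3.4507977279826054
(array([-472.8, -213.5,   -6.1]), np.float64(69.21), [np.float64(-20.789338750590503), np.float64(-20.789338750590503)])
```

Request:
play_rows([
  [[-0.036,-0.0165,0],0,0.2],
  [[-0.036,-0.0165,0],0,0.2],
  [[-0.036,-0.0165,0],0,0.2],
  [[-0.036,-0.0165,0],0,0.2],
  [[-0.036,-0.0165,0],0,0.2],
], newtons=20)

```text
time: 0.47
position: [0.317, 0.3248, 0.2558]
tool_rot: [0.18, 0.984, -0.0, -0.0]
ft_force: [-0.6, -0.2, -1.1]
width: 0.0515
finger_force: 0.0
```

Request:
play_rows([
  [[-0.036,-0.0165,0],0,0.2],
  [[-0.036,-0.0165,0],0,0.2],
  [[-0.036,-0.0165,0],0,0.2],
  [[-0.036,-0.0165,0],0,0.2],
  [[-0.036,-0.0165,0],0,0.2],
])

```text
time: 0.88
position: [0.4561, 0.1836, 0.2558]
tool_rot: [0.18, 0.984, -0.0, -0.0]
ft_force: [0.7, 0.7, 0.3]
width: 0.0513
finger_force: 0.0
```

Request:
play_rows([
  [[-0.03,-0.013,0],0,0.2],
  [[-0.03,-0.013,0],0,0.2],
  [[0,0,0],-6.2,0.2],
  [[0,0,0],-6.2,0.2],
  [[0,0,0],-6.2,0.2],
])

```text
time: 1.3
position: [0.5024, 0.1388, 0.2552]
tool_rot: [0.017, 1.0, -0.0, -0.001]
ft_force: [-1.1, -0.4, -0.2]
width: 0.0512
finger_force: 0.0
```

```bash
python3 - <<'E'
from h import *; from rig import manip
import pickle
d=manip.get_image("wrist"); o=manip.get_obs(); pickle.dump((d,o),open("w1.pkl","wb"))
print(o["time"],o["position"],o["joint_pos"],o["width"],o["ft_force"],o["ft_torque"],go(o,[.5425,.0998,.172],87.7))
c=[.5425,.030];y=-np.radians(13.1);r=Ro.from_euler('z',y).as_matrix()
X=lambda x,yy,z:r@[x,yy,z]+[*c,0]
print(proj(d,[X(-15e-3,.068,.145),X(-15e-3,-.068,.145),X(.052,0,.17)]))
cv2.imwrite("pics/w1.png",d["pixels"])
E
```

```text
1.35 [0.5021883  0.13910226 0.2553492 ] [2.70200291e-01 2.84475480e-01 6.10406973e-02 1.34944703e+00
 3.20625601e-05 3.01114061e-01] 0.05093479127360353 [-0.98640127  0.02051043  0.3853365 ] [-0.01450732  0.01775194  0.00546538] (array([-41.7, -38. ,  83.3]), np.float64(88.23), [np.float64(0.5288032696762173), np.float64(0.5288032696762173)])
[[276.91467341 244.31411263]
 [124.05651344 216.114473  ]
 [184.55558814 311.48586587]]
```

View pics/w1.png

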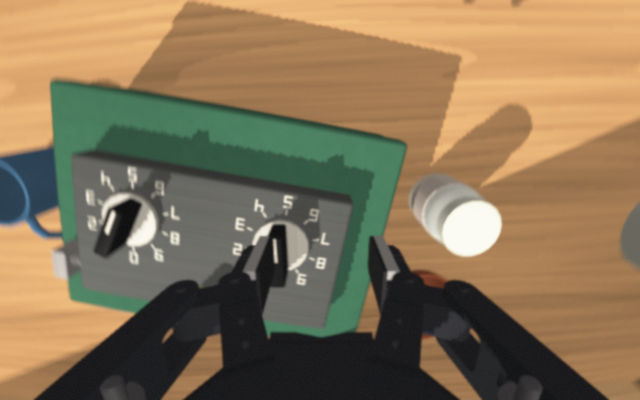

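```bash
python3 - <<'E'
from h import *; import pickle
d,o=pickle.load(open("w1.pkl","rb"))
p=d["pixels"]; 
print(at_z(d,[(280,245),(129,219)],.145))
cv2.imwrite("pics/w1c.png",cv2.resize(p[170:300,70:350],None,fx=2.8,fy=2.8,interpolation=cv2.INTER_CUBIC))
E
```

```text
[[ 0.54406033  0.10230431  0.145     ]
 [ 0.51530424 -0.02893799  0.145     ]]
```

View pics/w1c.png

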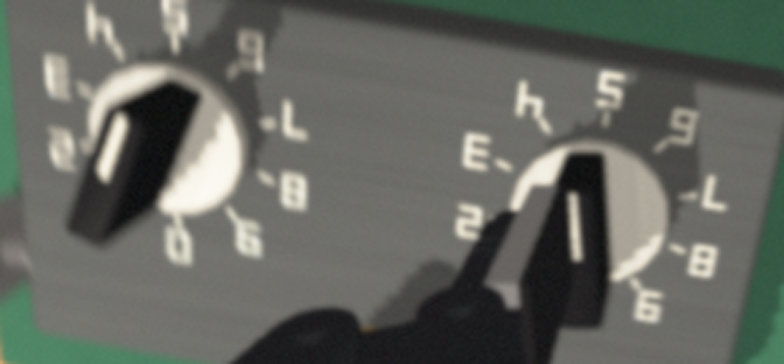

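Request:
play_rows([
  [[-0.0215,-0.0185,0],0.5,0],
  [[-0.0215,-0.0185,0],0,0],
  [[0,0,0.03],0,0],
  [[0,0,0.03],0,0],
  [[0,0,0.023],0,0],
])

```text
time: 1.77
position: [0.5431, 0.1005, 0.1709]
tool_rot: [0.025, 1.0, -0.0, -0.001]
ft_force: [0.1, 0.7, -0.5]
width: 0.0428
finger_force: 0.0
```

Request:
play_rows([
  [[0,0,0],0,-1],
  [[0,0,0],0,-1],
  [[0,0,0],0,-1],
  [[0,0,0],0,-1],
  [[0,0,0],0,-1],
], newtons=20)

```text
time: 2.18
position: [0.5431, 0.1005, 0.1727]
tool_rot: [0.024, 1.0, -0.001, -0.001]
ft_force: [-0.1, -2.0, -4.1]
width: 0.0127
finger_force: 25.3
```

```bash
cat > s.py <<'E'
from h import *; from rig import manip
o=manip.get_obs(); g=go(o,o["position"],0)
n=lambda k:np.round(o[k],3)
# torque about tool axis: print raw torque and force
print(round(o["time"],2),n("position"),"yhead",g[1],"F",n("ft_force"),"T",n("ft_torque"),n("width"),n("finger_force"),n("joint_efforts")[5],n("joint_pos")[5])
E
python3 s.py
```

```text
2.18 [0.543 0.101 0.173] yhead 87.26 F [-0.094 -2.048 -4.085] T [-0.539  0.007 -0.019] 0.013 25.267 -0.039 0.231
```

Request:
play_rows([
  [[0,0,0],-4,-1],
  [[0,0,0],-6,-1],
  [[0,0,0],-6,-1],
  [[0,0,0],-6,-1],
  [[0,0,0],-6,-1],
])

```text
time: 2.6
position: [0.5432, 0.0995, 0.1727]
tool_rot: [-0.221, 0.975, -0.001, -0.001]
ft_force: [0.4, -6.8, -3.4]
width: 0.0127
finger_force: 25.2
```

```bash
python3 s.py
```

```text
2.6 [0.543 0.1   0.173] yhead 115.52 F [ 0.388 -6.773 -3.4  ] T [-0.977 -0.112 -0.029] 0.013 25.212 0.937 -0.263
```

Request:
play_rows([
  [[0,0,0],-4,-1],
  [[0,0,0],-4,-1],
  [[0,0,0],-4,-1],
  [[0,0,0],-3,-1],
  [[0,0,0],-2,-1],
])

```text
time: 3.02
position: [0.5436, 0.0991, 0.1727]
tool_rot: [-0.361, 0.933, -0.002, -0.001]
ft_force: [2.1, -7.3, -4.4]
width: 0.0126
finger_force: 25.2
```

```bash
python3 s.py
```

```text
3.02 [0.544 0.099 0.173] yhead 132.33 F [ 2.078 -7.305 -4.383] T [-1.281 -0.204 -0.09 ] 0.013 25.155 0.15 -0.557
```

Request:
play_rows([
  [[0,-0.0015,0],-1,-1],
  [[0,0,0],-1,-1],
  [[0,0,0],-1,-1],
  [[0,0,0],-1,-1],
])

```text
time: 3.35
position: [0.5437, 0.0989, 0.1727]
tool_rot: [-0.393, 0.919, -0.001, -0.002]
ft_force: [-2.1, -6.1, -4.3]
width: 0.0123
finger_force: 25.3
```

```bash
python3 s.py
```

```text
3.35 [0.544 0.099 0.173] yhead 136.33 F [-2.097 -6.127 -4.338] T [-1.02e+00  4.34e-01 -1.00e-03] 0.012 25.334 0.129 -0.628
```

Request:
play_rows([
  [[0,0,0],-1,-1],
  [[0,0,0],-1,-1],
  [[0,0,0],-1,-1],
  [[0,0,0],0,-1],
])

```text
time: 3.68
position: [0.5438, 0.0988, 0.1727]
tool_rot: [-0.417, 0.909, -0.001, -0.002]
ft_force: [-1.4, -5.4, -5.0]
width: 0.0125
finger_force: 25.4
```

```bash
python3 s.py
```

```text
3.68 [0.544 0.099 0.173] yhead 139.32 F [-1.352 -5.395 -4.959] T [-1.088  0.384  0.067] 0.013 25.428 -0.043 -0.68
```

Request:
play_rows([
  [[0,0,0],-1,-1],
  [[0,0,0],-1,-1],
  [[0,0,0],-1,-1],
  [[0,0,0],0,-1],
])

```text
time: 4.02
position: [0.5439, 0.0988, 0.1727]
tool_rot: [-0.441, 0.898, -0.001, -0.002]
ft_force: [-1.9, -6.9, -3.2]
width: 0.0124
finger_force: 25.4
```

```bash
python3 s.py
```

```text
4.02 [0.544 0.099 0.173] yhead 142.32 F [-1.897 -6.859 -3.247] T [-1.105  0.336  0.047] 0.012 25.366 -0.067 -0.732
```

Request:
play_rows([
  [[0,0,0],-1,-1],
  [[0,0,0],-1,-1],
  [[0,0,0],-1,-1],
])

```text
time: 4.27
position: [0.544, 0.0987, 0.1727]
tool_rot: [-0.464, 0.886, -0.001, -0.001]
ft_force: [-0.9, -5.7, -3.6]
width: 0.0125
finger_force: 25.2
```

```bash
python3 s.py
```

```text
4.27 [0.544 0.099 0.173] yhead 145.32 F [-0.92  -5.693 -3.631] T [-1.171  0.274 -0.042] 0.012 25.22 0.123 -0.785
```

Request:
play_rows([
  [[0,0,0],-1,-1],
  [[0,0,0],-1,-1],
  [[0,0,0],-1,-1],
])

```text
time: 4.52
position: [0.544, 0.0986, 0.1727]
tool_rot: [-0.487, 0.873, -0.001, -0.001]
ft_force: [-1.8, -5.8, -4.6]
width: 0.0124
finger_force: 25.3
```

```bash
python3 s.py
```

```text
4.52 [0.544 0.099 0.173] yhead 148.29 F [-1.753 -5.848 -4.568] T [-1.344  0.266 -0.31 ] 0.012 25.254 -0.086 -0.837
```

Request:
play_rows([
  [[0,0,0],1,-1],
  [[0,0,0],1,-1],
  [[0,0,0],1,-1],
  [[0,0,0],0,-1],
])

```text
time: 4.85
position: [0.544, 0.0987, 0.1727]
tool_rot: [-0.464, 0.886, -0.001, -0.001]
ft_force: [-0.9, -5.9, -4.8]
width: 0.0123
finger_force: 25.2
```

```bash
python3 s.py
```

```text
4.85 [0.544 0.099 0.173] yhead 145.24 F [-0.908 -5.866 -4.834] T [-1.101  0.243  0.007] 0.012 25.237 0.056 -0.783
```

Request:
play_rows([
  [[0,0,0],1,-1],
  [[0,0,0],1,-1],
  [[0,0,0],1,-1],
  [[0,0,0],1,-1],
])

```text
time: 5.18
position: [0.5439, 0.0988, 0.1727]
tool_rot: [-0.432, 0.902, -0.001, -0.001]
ft_force: [-2.4, -5.6, -4.1]
width: 0.0122
finger_force: 25.3
```

```bash
python3 s.py
```

```text
5.18 [0.544 0.099 0.173] yhead 141.24 F [-2.384 -5.605 -4.074] T [-1.118  0.302  0.059] 0.012 25.31 -0.133 -0.713
```

One more degree or two to confirm the other wall.

Request:
play_rows([
  [[0,0,0],1,-1],
  [[0,0,0],1,-1],
])

```text
time: 5.35
position: [0.5438, 0.0988, 0.1727]
tool_rot: [-0.417, 0.909, -0.001, -0.001]
ft_force: [-1.4, -5.3, -3.9]
width: 0.0123
finger_force: 25.4
```

```bash
python3 s.py
```

```text
5.35 [0.544 0.099 0.173] yhead 139.25 F [-1.354 -5.343 -3.922] T [-0.946  0.345  0.121] 0.012 25.401 -0.043 -0.679
```

Request:
play_rows([
  [[0,0,0],1,-1],
  [[0,0,0],0.5,-1],
])

```text
time: 5.52
position: [0.5438, 0.0989, 0.1727]
tool_rot: [-0.405, 0.914, -0.001, -0.001]
ft_force: [-1.6, -6.1, -4.4]
width: 0.0125
finger_force: 26.1
```

```bash
python3 s.py
```

```text
5.52 [0.544 0.099 0.173] yhead 137.78 F [-1.622 -6.076 -4.353] T [-0.927  0.384  0.351] 0.013 26.104 0.259 -0.653
```

Request:
play_rows([
  [[0,0,0],-2.5,-1],
  [[0,0,0],-2.5,-1],
  [[0,0,0],0,0],
  [[0,0,0],0,0],
  [[0,0,0],0,0],
])

```text
time: 5.93
position: [0.5456, 0.1008, 0.1743]
tool_rot: [-0.445, 0.896, 0.0, 0.001]
ft_force: [0.9, -0.2, -0.2]
width: 0.0425
finger_force: 0.0
```

Request:
play_rows([
  [[0,0,-0.03],0,0],
  [[0,0,-0.035],0,0],
  [[0,0,0],7,0],
  [[0,0,0],7,0],
  [[0,0,0],7,0],
])

```text
time: 6.35
position: [0.5457, 0.1008, 0.2402]
tool_rot: [-0.271, 0.963, 0.0, 0.002]
ft_force: [0.2, -0.3, -0.1]
width: 0.0426
finger_force: 0.0
```

Request:
play_rows([
  [[0,0,0],7,0],
  [[0,0,0],7,0],
  [[0,0,0],7,0],
  [[0,0,0],7,0],
  [[0,0,0],7,0],
])

```text
time: 6.77
position: [0.5452, 0.1007, 0.2391]
tool_rot: [0.031, 1.0, 0.001, 0.001]
ft_force: [-0.0, 0.7, 0.3]
width: 0.0426
finger_force: 0.0
```

Request:
play_rows([
  [[0,0,0],7,0],
  [[0,0,0],7,0],
  [[0,0,0],7,0],
  [[0,0,0],6,0],
  [[0,0,0],0,0],
])

```text
time: 7.18
position: [0.5452, 0.1006, 0.239]
tool_rot: [0.261, 0.965, 0.001, 0.001]
ft_force: [0.6, -0.6, -0.5]
width: 0.0426
finger_force: 0.0
```

```bash
python3 s.py; python3 - <<'E'
from h import *; from rig import manip
print(go(manip.get_obs(),[.5125,-.034,.172],60))
E
```

```text
7.18 [0.545 0.101 0.239] yhead 59.73 F [ 0.607 -0.617 -0.509] T [-0.034 -0.017  0.005] 0.043 0.0 0.754 0.71
(array([ -39.6, -132.9,   66.8]), np.float64(59.73), [np.float64(-0.2706789542157253), np.float64(-0.2706789542157253)])
```

Request:
play_rows([
  [[-0.01,-0.033,0],0,0],
  [[-0.01,-0.033,0],0,0],
  [[-0.01,-0.033,0],0,0],
  [[-0.0096,-0.0339,0],0,0],
  [[0,0,0.02],0,0],
])

```text
time: 7.6
position: [0.5135, -0.0396, 0.2224]
tool_rot: [0.262, 0.965, -0.0, 0.004]
ft_force: [1.0, 0.6, -0.5]
width: 0.0425
finger_force: 0.0
```

```bash
python3 - <<'E'
from h import *; from rig import manip
d=manip.get_image("wrist");print(go(manip.get_obs(),[.5125,-.034,.172],60))
print(proj(d,[[.5125,-.034,.173]]))
cv2.imwrite("pics/w2.png",d["pixels"])
E
```

```text
(array([ 0.5,  3.5, 44.4]), np.float64(59.69), [np.float64(-0.30729432447002125), np.float64(-0.30729432447002125)])
[[325.27597399 223.57401382]]
```

View pics/w2.png

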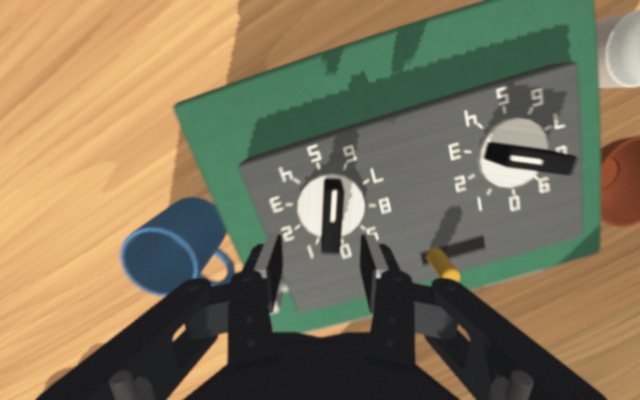

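Request:
play_rows([
  [[0,0.0,0],0,0],
  [[0,0,0],0,0],
])

```text
time: 7.82
position: [0.5123, -0.0343, 0.2187]
tool_rot: [0.26, 0.966, 0.0, -0.0]
ft_force: [-0.3, 0.3, 0.7]
width: 0.0428
finger_force: 0.0
```

```bash
python3 - <<'E'
from h import *; from rig import manip
d=manip.get_image("wrist");print(manip.get_obs()["position"],go(manip.get_obs(),[.5125,-.034,.172],60))
print(proj(d,[[.5125,-.034,.173],[.5125,-.034,.145],[.5438,.0985,.145]]))
cv2.imwrite("pics/w3.png",cv2.resize(d["pixels"][110:270,230:590],None,fx=2.2,fy=2.2,interpolation=cv2.INTER_CUBIC))
E
```

```text
[ 0.51271619 -0.03400691  0.21903881] (array([ 0.2, -0.1, 47. ]), np.float64(59.94), [np.float64(-0.05783896137553057), np.float64(-0.05783896137552347)])
[[319.06466839 232.20913996]
 [319.27286283 215.56699169]
 [508.10777451 161.89184071]]
```

View pics/w3.png

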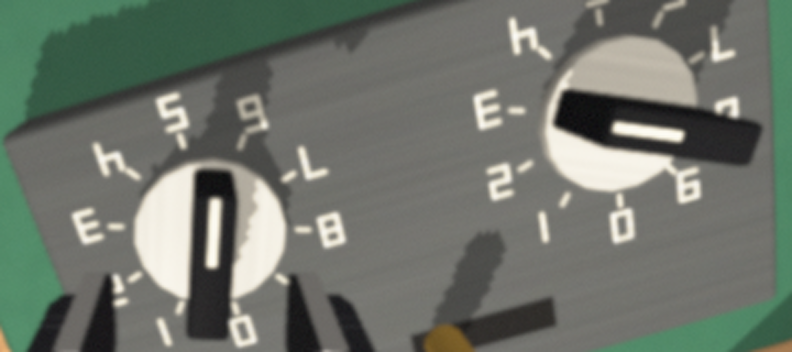

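Request:
play_rows([
  [[0,0.002,0.02],0,0],
  [[0,0,0.0265],0,0],
  [[0,0,0],0,0],
  [[0,0,0],0,-1],
  [[0,0,0],0,-1],
])

```text
time: 8.28
position: [0.5138, -0.0324, 0.1731]
tool_rot: [0.26, 0.966, 0.0, 0.0]
ft_force: [0.1, 0.3, 0.5]
width: 0.0194
finger_force: 0.0
```

Request:
play_rows([
  [[0,0,0],0,-1],
  [[0,0,0],0,-1],
  [[0,0,0],0,-1],
])

```text
time: 8.53
position: [0.5142, -0.0322, 0.1733]
tool_rot: [0.26, 0.966, 0.001, 0.001]
ft_force: [0.6, 4.2, 3.6]
width: 0.0127
finger_force: 22.8
```

```bash
python3 s.py
```

```text
8.53 [ 0.514 -0.032  0.173] yhead 59.87 F [0.643 4.19  3.649] T [ 0.899 -0.142  0.051] 0.013 22.8 0.023 0.462
```

Request:
play_rows([
  [[0,0,0],5,-1],
  [[0,0,0],6,-1],
  [[0,0,0],6,-1],
  [[0,0,0],6,-1],
  [[0,0,0],5,-1],
])

```text
time: 8.95
position: [0.5143, -0.0321, 0.1734]
tool_rot: [0.488, 0.873, 0.002, 0.001]
ft_force: [1.7, 4.5, 3.7]
width: 0.0123
finger_force: 22.7
```

Request:
play_rows([
  [[0,0,0],3,-1],
  [[0,0,0],3,-1],
  [[0,0,0],2,-1],
  [[0,0,0],2,-1],
  [[0,0,0],1,-1],
])

```text
time: 9.37
position: [0.5143, -0.0322, 0.1733]
tool_rot: [0.568, 0.823, 0.002, 0.001]
ft_force: [0.8, 5.6, 3.3]
width: 0.0127
finger_force: 22.7
```

```bash
python3 s.py
```

```text
9.37 [ 0.514 -0.032  0.173] yhead 20.79 F [0.772 5.637 3.255] T [ 0.941 -0.147  0.04 ] 0.013 22.712 -0.003 1.144
```

Request:
play_rows([
  [[0,0,0],1,-1],
  [[0,0,0],1,-1],
  [[0,0,0],1,-1],
  [[0,0,0],1,-1],
])

```text
time: 9.7
position: [0.5143, -0.0322, 0.1733]
tool_rot: [0.596, 0.803, 0.002, 0.001]
ft_force: [0.7, 4.4, 3.5]
width: 0.0126
finger_force: 22.7
```

```bash
python3 s.py
```

```text
9.7 [ 0.514 -0.032  0.173] yhead 16.82 F [0.689 4.433 3.508] T [ 0.952 -0.16   0.061] 0.013 22.733 -0.111 1.214
```

Request:
play_rows([
  [[0,0,0],1,-1],
  [[0,0,0],1,-1],
  [[0,0,0],1,-1],
])

```text
time: 9.95
position: [0.5143, -0.0321, 0.1734]
tool_rot: [0.617, 0.787, 0.002, 0.001]
ft_force: [1.0, 4.7, 3.2]
width: 0.0125
finger_force: 22.8
```

```bash
python3 s.py
```

```text
9.95 [ 0.514 -0.032  0.173] yhead 13.82 F [0.991 4.664 3.173] T [ 1.016 -0.115  0.021] 0.013 22.758 -0.109 1.266
```

Request:
play_rows([
  [[0,0,0],1,-1],
  [[0,0,0],1,-1],
  [[0,0,0],1,-1],
])

```text
time: 10.2
position: [0.5143, -0.0322, 0.1734]
tool_rot: [0.637, 0.771, 0.002, 0.001]
ft_force: [0.9, 4.8, 3.6]
width: 0.0128
finger_force: 22.8
```

```bash
python3 s.py
```

```text
10.2 [ 0.514 -0.032  0.173] yhead 10.82 F [0.928 4.828 3.592] T [ 0.955 -0.184  0.093] 0.013 22.756 -0.113 1.318
```

Request:
play_rows([
  [[0,0,0],1,-1],
  [[0,0,0],1,-1],
  [[0,0,0],0.5,-1],
])

```text
time: 10.45
position: [0.5143, -0.0321, 0.1734]
tool_rot: [0.654, 0.757, 0.002, 0.001]
ft_force: [0.9, 5.8, 3.0]
width: 0.0126
finger_force: 22.7
```

```bash
python3 s.py
```

```text
10.45 [ 0.514 -0.032  0.173] yhead 8.33 F [0.867 5.778 2.992] T [ 0.962 -0.159  0.082] 0.013 22.728 0.013 1.362
```

Request:
play_rows([
  [[0,0,0],1,-1],
  [[0,0,0],1,-1],
])

```text
time: 10.62
position: [0.5143, -0.0321, 0.1734]
tool_rot: [0.667, 0.745, 0.002, 0.001]
ft_force: [1.1, 5.5, 3.2]
width: 0.0128
finger_force: 22.7
```

```bash
python3 s.py
```

```text
10.62 [ 0.514 -0.032  0.173] yhead 6.32 F [1.099 5.523 3.151] T [ 0.957 -0.135  0.063] 0.013 22.73 -0.138 1.397
```

Request:
play_rows([
  [[0,0,0],1,-1],
  [[0,0,0],1,-1],
])

```text
time: 10.78
position: [0.5143, -0.0322, 0.1734]
tool_rot: [0.68, 0.733, 0.002, 0.001]
ft_force: [0.6, 5.2, 4.5]
width: 0.0125
finger_force: 22.8
```

```bash
python3 s.py
```

```text
10.78 [ 0.514 -0.032  0.173] yhead 4.32 F [0.618 5.195 4.46 ] T [ 0.9   -0.136 -0.007] 0.012 22.78 -0.148 1.432
```

Request:
play_rows([
  [[0,0,0],1,-1],
  [[0,0,0],1,-1],
])

```text
time: 10.95
position: [0.5143, -0.0321, 0.1734]
tool_rot: [0.693, 0.721, 0.002, 0.001]
ft_force: [1.4, 5.0, 3.0]
width: 0.0128
finger_force: 22.8
```

```bash
python3 s.py
```

```text
10.95 [ 0.514 -0.032  0.173] yhead 2.32 F [1.355 4.958 3.003] T [ 0.935 -0.168 -0.006] 0.013 22.78 -0.131 1.467
```

Request:
play_rows([
  [[0,0,0],1,-1],
  [[0,0,0],1,-1],
])

```text
time: 11.12
position: [0.5143, -0.0322, 0.1734]
tool_rot: [0.705, 0.709, 0.002, 0.001]
ft_force: [1.2, 4.9, 4.2]
width: 0.0129
finger_force: 22.8
```

```bash
python3 s.py
```

```text
11.12 [ 0.514 -0.032  0.173] yhead 0.32 F [1.194 4.876 4.224] T [ 0.972 -0.191 -0.008] 0.013 22.779 -0.128 1.502
```

Request:
play_rows([
  [[0,0,0],1,-1],
  [[0,0,0],1,-1],
])

```text
time: 11.28
position: [0.5143, -0.0321, 0.1734]
tool_rot: [0.717, 0.697, 0.002, 0.0]
ft_force: [0.9, 5.5, 4.0]
width: 0.0125
finger_force: 22.8
```

```bash
python3 s.py
```

```text
11.28 [ 0.514 -0.032  0.173] yhead -1.68 F [0.878 5.454 3.979] T [ 0.946 -0.209  0.106] 0.012 22.783 -0.128 1.536
```

Request:
play_rows([
  [[0,0,0],1,-1],
  [[0,0,0],1,-1],
])

```text
time: 11.45
position: [0.5143, -0.0321, 0.1734]
tool_rot: [0.729, 0.684, 0.002, 0.0]
ft_force: [1.0, 5.1, 3.6]
width: 0.0127
finger_force: 22.8
```

```bash
python3 s.py
```

```text
11.45 [ 0.514 -0.032  0.173] yhead -3.68 F [1.014 5.064 3.561] T [ 0.919 -0.192  0.049] 0.013 22.766 -0.118 1.571
```

Request:
play_rows([
  [[0,0,0],1,-1],
  [[0,0,0],1,-1],
])

```text
time: 11.62
position: [0.5143, -0.0321, 0.1734]
tool_rot: [0.741, 0.671, 0.002, 0.0]
ft_force: [1.0, 3.2, 3.0]
width: 0.0125
finger_force: 22.8
```

```bash
python3 s.py
```

```text
11.62 [ 0.514 -0.032  0.173] yhead -5.66 F [1.033 3.217 2.968] T [ 0.909 -0.155  0.257] 0.012 22.825 0.076 1.606
```

Request:
play_rows([
  [[0,0,0],-2,-1],
  [[0,0,0],-2,-1],
  [[0,0,0],-2,-1],
  [[0,0,0],-1,-1],
  [[0,0,0],-1,-1],
])

```text
time: 12.03
position: [0.5143, -0.0322, 0.1734]
tool_rot: [0.692, 0.722, 0.002, 0.001]
ft_force: [1.2, 4.7, 3.5]
width: 0.0126
finger_force: 22.8
```

```bash
python3 s.py
```

```text
12.03 [ 0.514 -0.032  0.173] yhead 2.41 F [1.187 4.678 3.503] T [ 0.913 -0.148 -0.04 ] 0.013 22.78 0.117 1.465
```

Request:
play_rows([
  [[0,0,0],-1,-1],
  [[0,0,0],-1,-1],
])

```text
time: 12.2
position: [0.5143, -0.0322, 0.1733]
tool_rot: [0.68, 0.734, 0.002, 0.001]
ft_force: [1.7, 6.2, 4.8]
width: 0.0124
finger_force: 23.3
```

```bash
python3 s.py
```

```text
12.2 [ 0.514 -0.032  0.173] yhead 4.38 F [1.724 6.154 4.752] T [ 0.883 -0.031 -0.279] 0.012 23.274 -0.06 1.431
```

Request:
play_rows([
  [[0,0,0],2.5,-1],
  [[0,0,0],2.5,-1],
  [[0,0,0],0,0],
  [[0,0,0],0,0],
  [[0,0,0],0,0],
])

```text
time: 12.62
position: [0.5128, -0.0337, 0.1718]
tool_rot: [0.711, 0.703, -0.001, 0.0]
ft_force: [0.2, 0.6, -0.1]
width: 0.0425
finger_force: 0.0
```

Request:
play_rows([
  [[0,0,-0.03],0,0],
  [[0,0,-0.03],0,0],
  [[0,0,0],-7,0],
  [[0,0,0],-7,0],
  [[0,0,0],-7,0],
])

```text
time: 13.03
position: [0.5132, -0.0337, 0.2324]
tool_rot: [0.569, 0.822, -0.0, 0.001]
ft_force: [0.2, 1.1, -0.7]
width: 0.0426
finger_force: 0.0
```

Request:
play_rows([
  [[0,0,0],-7,0],
  [[0,0,0],-7,0],
  [[0,0,0],-7,0],
  [[0,0,0],-7,0],
  [[0,0,0],-7,0],
])

```text
time: 13.45
position: [0.5128, -0.0336, 0.2316]
tool_rot: [0.295, 0.955, -0.0, -0.0]
ft_force: [-0.3, 0.0, 0.0]
width: 0.0426
finger_force: 0.0
```

Request:
play_rows([
  [[0,0,0],-7,0],
  [[0,0,0],-7,0],
  [[0,0,0],-7,0],
  [[0,0,0],-1,0],
  [[0,0,0],0,0],
])

```text
time: 13.87
position: [0.5129, -0.0335, 0.2316]
tool_rot: [0.112, 0.994, -0.0, -0.0]
ft_force: [0.5, -0.5, -0.7]
width: 0.0423
finger_force: 0.0
```

```bash
python3 s.py; python3 - <<'E'
from h import *; from rig import manip
print(go(manip.get_obs(),[.594,.018,.174],77))
E
```

```text
13.87 [ 0.513 -0.033  0.232] yhead 77.19 F [ 0.473 -0.512 -0.705] T [ 0.045 -0.014 -0.005] 0.042 0.0 -0.222 0.159
(array([-67.7,  68.2,  57.6]), np.float64(77.19), [np.float64(0.19003503394256427), np.float64(0.19003503394256427)])
```

Request:
play_rows([
  [[-0.024,0.024,0],0,0.2],
  [[-0.024,0.024,0],0,0.2],
  [[-0.0197,0.0202,0],0,0.2],
  [[0,0,0],0,0.2],
  [[0,0,0],0,0.2],
])

```text
time: 14.28
position: [0.5946, 0.0192, 0.2307]
tool_rot: [0.111, 0.994, -0.0, -0.001]
ft_force: [0.2, 0.4, 0.0]
width: 0.0512
finger_force: 0.0
```

```bash
python3 - <<'E'
from h import *; from rig import manip
d=manip.get_image("wrist");print(go(manip.get_obs(),[.594,.018,.17],77))
print(proj(d,[[.594,.018,.17],[.594,.018,.138]]))
cv2.imwrite("pics/w4.png",d["pixels"])
E
```

```text
(array([-0.4, -0.4, 61. ]), np.float64(77.26), [np.float64(0.2586217054139013), np.float64(0.2586217054139013)])
[[317.1107832  221.70479557]
 [317.65346906 205.69519352]]
```

View pics/w4.png

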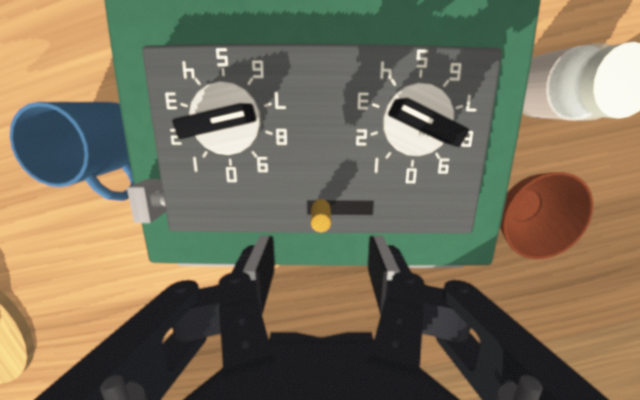

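Request:
play_rows([
  [[0,0.001,0.02],0,0],
  [[0,0,0.02],0,0],
  [[0,0,0.02],0,0],
  [[0,0,0],0,-1],
  [[0,0,0],0,-1],
])

```text
time: 14.75
position: [0.5926, 0.0187, 0.1713]
tool_rot: [0.111, 0.994, -0.0, -0.002]
ft_force: [0.3, -0.6, 0.2]
width: 0.019
finger_force: 0.0
```

Request:
play_rows([
  [[0,0,0],0,-1],
  [[0,0,0],0,-1],
  [[0,0,0],0,-1],
])

```text
time: 15.0
position: [0.5936, 0.0193, 0.1724]
tool_rot: [0.111, 0.994, -0.0, -0.001]
ft_force: [-3.2, 0.2, -2.2]
width: 0.0131
finger_force: 21.4
```

```bash
python3 s.py
```

```text
15.0 [0.594 0.019 0.172] yhead 77.29 F [-3.244  0.183 -2.161] T [-0.051  0.715  0.048] 0.013 21.424 0.029 0.254
```

Request:
play_rows([
  [[0,0.001,0],0,-1],
  [[0,0.001,0],0,-1],
  [[0,0.001,0],0,-1],
  [[0,0.001,0],0,-1],
])

```text
time: 15.33
position: [0.5944, 0.0227, 0.1723]
tool_rot: [0.111, 0.994, -0.001, -0.001]
ft_force: [-5.0, -1.6, -1.2]
width: 0.0133
finger_force: 21.6
```

```bash
python3 s.py
```

```text
15.33 [0.594 0.023 0.172] yhead 77.28 F [-5.002 -1.562 -1.162] T [-0.487  1.056 -0.029] 0.013 21.607 0.005 0.261
```

Request:
play_rows([
  [[0,0.004,0],0,-1],
  [[0,0.004,0],0,-1],
  [[0,0.004,0],0,-1],
  [[0,0.004,0],0,-1],
  [[0,0.004,0],0,-1],
])

```text
time: 15.75
position: [0.5989, 0.0423, 0.1723]
tool_rot: [0.111, 0.994, -0.001, -0.0]
ft_force: [-4.2, -2.8, -1.6]
width: 0.0129
finger_force: 21.6
```

Request:
play_rows([
  [[0,0.002,0],0,-1],
  [[0,0.001,0],0,-1],
  [[0,0.001,0],0,-1],
  [[0,0.0005,0],0,-1],
])

```text
time: 16.08
position: [0.6, 0.0469, 0.1723]
tool_rot: [0.111, 0.994, -0.001, -0.0]
ft_force: [-3.5, -2.2, -0.8]
width: 0.0134
finger_force: 21.6
```

```bash
python3 s.py
```

```text
16.08 [0.6   0.047 0.172] yhead 77.3 F [-3.546 -2.221 -0.788] T [-0.506  1.023  0.044] 0.013 21.618 0.032 0.3
```

Request:
play_rows([
  [[0,0.0005,0],0,-1],
  [[0,0.0005,0],0,-1],
  [[0,0,0],0,-1],
])

```text
time: 16.33
position: [0.6002, 0.0478, 0.1723]
tool_rot: [0.111, 0.994, -0.001, -0.0]
ft_force: [-4.1, -2.1, 0.1]
width: 0.013
finger_force: 21.6
```

Request:
play_rows([
  [[0,0,0],0,0],
  [[0,0,0],0,0],
  [[0,0,0],0,0],
  [[0,0,-0.03],0,0],
  [[0,0,-0.03],0,0],
])

```text
time: 16.75
position: [0.6001, 0.0483, 0.2308]
tool_rot: [0.11, 0.994, -0.0, -0.002]
ft_force: [0.8, 1.0, 0.1]
width: 0.0427
finger_force: 0.0
```

Request:
play_rows([
  [[0,0,-0.02],0,0],
  [[0,0,-0.02],0,0],
  [[0,0,0],0,0],
  [[0,0,0],0,0],
])

```text
time: 17.08
position: [0.6022, 0.0485, 0.2737]
tool_rot: [0.11, 0.994, 0.001, 0.003]
ft_force: [0.1, -0.1, 0.8]
width: 0.0428
finger_force: 0.0
```

```bash
python3 - <<'E'
from h import *; from rig import manip
d=manip.get_image("wrist");print(manip.get_obs()["position"],manip.get_obs()["ft_force"])
cv2.imwrite("pics/w5.png",d["pixels"])
E
```

```text
[0.60131753 0.04839337 0.27198912] [ 0.26976174 -0.47515774  0.05200082]
```

View pics/w5.png

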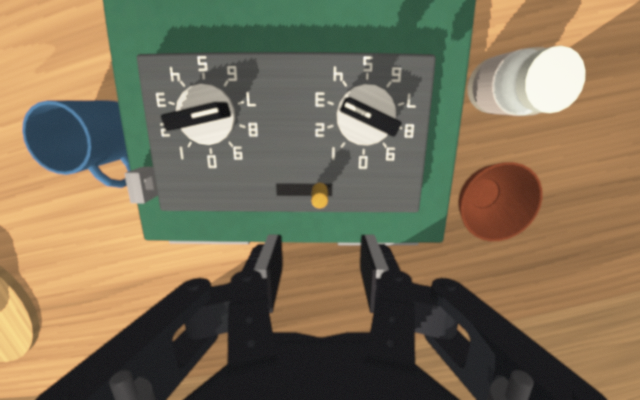

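The post (319,200) now stands at the left end of its slot. The left dial points near 3, the right near 7, the bystanders are where they were, and the gripper is clear.

```bash
python3 -c "
from rig import manip
print(manip.hand_in())"
```

```text
the job is handed in; nothing more can be done
None
```

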